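# Free the punch carousel, bring the knobbed jar to the pointer and hold it

### The job

Let off the brake of the punch carousel by flipping its lever outward, away from the turntable, and leave it off. Then turn the carousel until the jar with the ball knob on its lid is at the front, centred on the brass pointer of the base, and finish while still gripping that knob firmly, holding the carousel still. Never force the carousel round while the brake is on, and leave the other things on the bench where they are.

Things in the scene. Friction and masses are not known exactly. Their poses are not given: they have to be found in the camera images.
- station: The carousel's fixed steel base, a 290 x 290 x 15 mm plate screwed to the bench. Origin at bench height on the turntable's vertical axis; z up. -x is the front: there a corner of a brass pointer sticks out 33 mm past the plate's edge (its top 20 mm high). +y is the side with the brake lever.
- disc_top (a point): Centre of the wooden turntable's top, 50 mm above the bench; disc 270 mm in diameter. Fixed to it, centres 85 mm from the axis, 60 degrees apart: the knobbed jar, three flat-lidded round tins (one with a thin flat disc on its lid), a square tin (lids at most 118 mm above the bench) and, across from the knobbed jar, an open pot of steel punches reaching up to 151 mm above the bench.
- jar_knob (a point): Centre of the ball knob on the lid of the jar to bring to the front, a round aluminium tin 59 mm in diameter with a brass lid (lid top 112 mm above the bench), the only one with a ball knob. Ball 24 mm in diameter on a 12 mm neck, 139 mm above the bench, 85 mm from the turntable's axis. Pinched from above it can be led round a circle about that axis and turns between the fingers.
- front (a point): Fixed point of the base, straight behind the pointer as seen from the front, 85 mm from the turntable's axis and 139 mm above the bench: where the centre of the ball knob is when the jar faces front.
- carousel (a joint): Turntable angle (rad), growing counter-clockwise seen from above; 0 or any whole number of turns when the knobbed jar is at the front. Turns endlessly both ways. With the brake off it runs lightly (0.4 N at the knob) and coasts a little if let go moving; with the brake on it is stiff.
- brake_lever (a joint): Brake lever angle (rad): 0 = brake on, leaning 0.35 rad inward over the turntable's edge; 1.1 = off, leaning 0.75 rad outward; it is upright at 0.35 and falls by its own weight to the nearer end. Its hinge axis is level, parallel to the base's x axis, 170 mm from the turntable's axis on the base's +y side, 40 mm above the bench.
- lever_ball (a point): Centre of the black ball, 28 mm in diameter, at the end of the brake lever, 95 mm from the lever's turning axis; 129 mm above the bench with the brake on, 110 mm with it off. Moves under about 1 N. The rod below it is 10 mm thick.
- brass_bowl: Brass bowl, 110 mm in diameter, 50 mm high, beside the base on its -y side; origin under its centre; leave alone.
- steel_block: Steel bench block 70 x 70 x 35 mm beside the base's front -y corner; origin under its centre; leave alone.
- wood_stake: Turned wooden stake standing upright, 64 mm in diameter, 90 mm high, behind the brake lever; origin under its centre; leave alone.
- wax_tin: Flat aluminium tin, 64 mm in diameter, 30 mm high, in front of the brake lever; origin under its centre; leave alone.
- brush: Hand brush lying to the left; origin under its middle; leave alone.

How it is judged:
On the way:
1. the brake lever is flipped outward to off (value of joint brake_lever above 0.9 rad), for 0.2 s.
At the end, for the whole second after the job is handed in: The knob of the knobbed jar is within 12 mm of the front point (8 degrees of turn), the brake lever is off (above 0.9 rad), the carousel is still (under 0.05 rad/s) and the fingers grip it by the knob (more than 2 N of contact, the tool's grip point within 30 mm of the knob's centre) (horizontal distance between jar_knob and front below 0.012 m and value of joint brake_lever above 0.9 rad and velocity of joint carousel between -0.05 and 0.05 rad/s and contact force between the fingers and carousel above 2 N and distance between the grasp point and jar_knob below 0.03 m); the arm keeps its last pose, push and grip.
It fails at once if the carousel was forced round (knob more than 15 mm from its start) with the brake still on (distance of jar_knob from where it was at the start of the episode above 0.015 m and value of joint brake_lever below 0.35 rad).
It fails at once if another thing on the bench was moved more than 30 mm (distance of any of brass_bowl, steel_block, wood_stake, wax_tin, brush from where it was at the start of the episode above 0.03 m).
It also fails if it takes over 48 s, if anything falls off the work surface, if the arm or the gripper's body presses on something with over 40 N, if the wrist force passes 120 N, or if a joint passes its speed limit or range.

### The arm

A 7-joint arm with a two-finger parallel gripper is mounted at the origin on the work surface. World frame = base frame: x ahead of the robot, y to its left, z up, the work surface at z = 0. Lengths are in m, angles in rad, forces in N, time in s.
With the tool pointing down it reaches from about 0.4 to 0.85 m from the base axis. Payload 10.4 kg.
Tool frame: the origin (TCP) lies midway between the tips of the shut fingers; the grasp point (between the pads) lies 19 mm behind it (manip.tcp_to_grasp is the distance from the TCP to the grasp point, in m); z points along the fingers, y is the line along which they close (so a half turn about z gives the same grasp; the last joint's range is limited). The gripper opens to 85 mm and grips with 20 to 120 N. Pads are 22 mm wide; open, the fingers measure 114 mm over their backs; the gripper's body (76 mm by 85 mm) begins 54 mm behind the grasp point. The pads swing forward as they close: fully open they stand 13 mm farther back than shut.
Start: joints at [-1.35, 0.332, -0.065, 1.46, 0.022, 1.35, -0.088], TCP at [0.151, 0.607, 0.231] pointing down, gripper open.
Joint ranges: [-2.6, 2.6], [-0.5, 2.12], [-1.47, 1.34], [0.16, 2.42], [-1.27, 4.41], [0.06, 2.06], [-2.6, 2.6]. Speed limits (rad/s): [2.22, 2.22, 2.79, 2.79, 3.14, 3.14, 3.14].

### API

Orientations are given as a unit quaternion [x, y, z, w].
In Python, from workcell import manip gives the robot as it stands.
- The arm moves only by the shell command python3 -m jog 'ROWS' [FORCE]. ROWS is a JSON object of lists of equal length, an entry for each row: "offset": the shift along the world's x, y, z in m, a list of three; "yaw": the turn about the world's z in degrees; "jaw": the closure, from 0 (fully open) to 1 (shut). A call has 1 to 20 rows; each row shifts and turns the commanded pose from where the row before left it; what a row does not reach is not made up. A row lasts 1/12 s, in which the tool goes at most 41.7 mm and 7.16 degrees, less where a joint would pass 70% of its speed; a pose out of reach is approached as far as the arm can. A call is refused whole if a number of a shift passes 0.0417 or a number of a turn 7.16, either way. A call with a gripper value outside its range is refused whole. The fingers move at their own pace and stop on an object; FORCE is the grip in N (left out, the last holds). Time passes only in rows, so rows that do not move let the fingers close. It gives the time, the measured TCP pose, the force, the opening and the grip force at its end, in the units of the state.
- manip.get_obs(): the state, without advancing time (a new reading comes with each control period).
- manip.camera(name): name is "side" or "top" or "wrist"; returns a dict with "frame" (420x560x3 uint8, red, green, blue), "camera_matrix" (3x3 intrinsics, pixels), "eye" and "attitude" of the camera in the world; the wrist camera has in their place "hand_eye" (4x4, takes a point from camera to tool coordinates, whose origin is the TCP and whose axes are the flange's). Camera axes: x right, y up, looking along -z (the intrinsics and any distortion apply to the point x, -y, -z); pixel columns grow to the right and rows downward; lengths in m; the calibration is good to about 2 mm. A picture is of the moment at which its call begins: read the wrist's pose just before it. There is no depth.
- manip.hand_in(): hands the job in; it is judged then, once.
Trained networks look in a picture, given as the dict that the camera call returned (one of the last four; its "shot" number tells which), for a name from the list of things; names that differ only in an ending like _2 or _b are one class to them, and where a whole thing is asked for, a point or a joint stands for the part that bears it (a point fixed in the world has none). Each returns a list of dicts, best first, with "score" (0 to 1); they miss things now and then, are a little off and sometimes report something else, mostly with a low value. They report only what shows in the picture. A call takes as long as a camera call.
- manip.masks_of(picture, name): "region" (420x560 bool, what is visible of it).
- manip.tip_of(picture, name): "at" ([x, y, z] in m, in world coordinates, good to about 4 mm: a listed point, or the origin of a listed thing).
The state is a dict: "clock": time; "joint_pos": joint angles; "joint_velocities": joint speeds; "tau": joint torques, N m; "position": TCP position; "ee_rot": TCP orientation; "ft_force": force on the tool from outside, world axes, zero at the start; "torque": the same for the moment, N m; "grip_width": opening from 0.0 (shut) to 1.0 (fully open); "grasp_force": force on a finger pad.
Only numpy, scipy, OpenCV 4.12 (cv2) and the standard library are available. Lean on these libraries where they do the work, as an engineer would, in place of code of your own. Each camera call takes 0.05 s, during which the arm holds its last target. There are 200 camera calls.

## Working session

There is one attempt and no reset: what is moved stays moved. The work goes in short steps, Python scripts to look and compute and a shell command to move; the robot and the scene stay as the last step left them, time stands still between calls to the robot, and variables do not carry over. Pictures are saved under pics/ and viewed, at most 10 in all, crops included, and the job is handed in when it is done.

```bash
mkdir -p pics; cat > h.py <<'E'
import numpy as np, cv2
from workcell import manip
def look(cams, names):
    for c in cams:
        p=manip.camera(c)
        for n in names:
            for d in manip.tip_of(p,n)[:2]:
                print(c,n,np.round(d['at'],4),round(d['score'],2))
        yield c,p
def save(p,f): cv2.imwrite('pics/'+f,cv2.cvtColor(p['frame'],cv2.COLOR_RGB2BGR))
E
python3 - <<'E'
from h import *
o=manip.get_obs();print(o)
for c,p in look(['top','side'],['station','disc_top','jar_knob','front','lever_ball','brass_bowl','steel_block','wood_stake','wax_tin','brush']):
    save(p,c+'0.png'); print(p['eye'],p['attitude'],p['camera_matrix'])
E
```

```text
{'clock': 0.0, 'joint_pos': array([-1.34960083,  0.33292643, -0.06468916,  1.46094565,  0.02161151,
        1.34989604, -0.0885423 ]), 'joint_velocities': array([-0.00047014,  0.0010537 , -0.00014534,  0.00075477, -0.00126898,
       -0.00018661, -0.00165387]), 'tau': array([-1.49375392e-04, -6.25437570e+01,  4.92240465e-02, -3.91613102e+01,
        1.61247054e-02,  9.89572029e-03, -4.72467931e-07]), 'position': array([0.15079152, 0.6061478 , 0.23047977]), 'ee_rot': array([ 1.21610422e-01,  9.92577633e-01, -7.38184597e-04, -4.89788689e-05]), 'ft_force': array([ 1.07714688, -0.42085581, -0.64699434]), 'torque': array([ 0.05424262, -0.02954994,  0.02251864]), 'grasp_force': 0.0, 'grip_width': 0.9976729589133109}
top station [0.5716 0.0235 0.0033] 0.63
top disc_top [0.5758 0.0213 0.0489] 0.57
top jar_knob [ 0.5423 -0.0572  0.1351] 0.79
top front [0.4939 0.0454 0.1389] 0.85
top lever_ball [0.6156 0.1502 0.1318] 0.46
top brass_bowl [ 0.5947 -0.2319 -0.0013] 0.6
top brass_bowl [ 0.3851 -0.1785  0.0008] 0.46
top steel_block [ 0.3834 -0.1775 -0.0009] 0.83
top steel_block [ 0.5472 -0.0587  0.
[... 500 characters left out ...]

side disc_top [0.7455 0.1966 0.0015] 0.48
side jar_knob [ 0.5499 -0.0613  0.1413] 0.93
side jar_knob [ 0.5991 -0.2304 -0.0009] 0.16
side front [0.4939 0.0497 0.1411] 0.64
side lever_ball [0.6152 0.1509 0.1247] 0.64
side lever_ball [0.7454 0.194  0.0009] 0.44
side brass_bowl [ 0.5965 -0.231  -0.0015] 0.82
side steel_block [ 3.820e-01 -1.794e-01  2.000e-04] 0.8
side wood_stake [0.7465 0.1962 0.0008] 0.79
side wax_tin [0.4965 0.2573 0.0027] 0.59
side brush [0.542  0.4756 0.001 ] 0.9
[ 0.36750183 -0.76725338  0.74854621] [ 0.45438247 -0.0538922  -0.0872124   0.88488767] [[486.90274213   0.         280.4752029 ]
 [  0.         486.90274213 199.34240578]
 [  0.           0.           1.        ]]
```

View pics/top0.png

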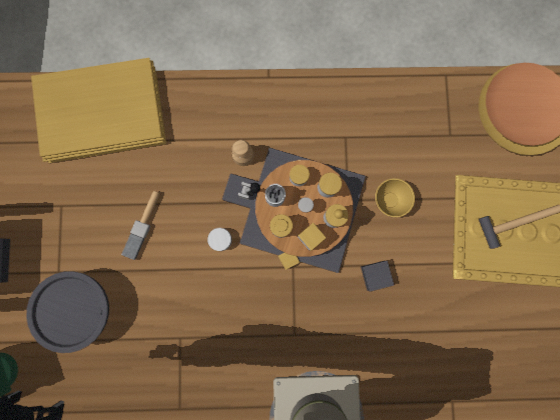

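View pics/side0.png

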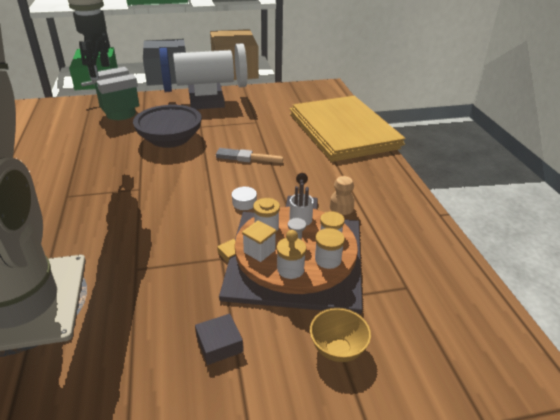

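The top view shows the carousel at about (305,208), the knobbed jar at (338,214), the lever ball at (253,187) and the punch pot right next to it at (275,195). The side view agrees, with the knob at (292,240). Network estimates match the stated geometry: axis about (0.576, 0.021), front direction about 162.5°, radius 85 mm. I'll grip the lever ball from above with the fingers closing along the station's x axis. That same yaw also suits the knob.

```bash
python3 -m jog '{"offset":[[0.023,-0.023,0],[0.023,-0.023,0],[0.023,-0.023,0],[0.023,-0.023,0],[0.023,-0.023,0],[0.023,-0.023,0],[0.023,-0.023,0],[0.023,-0.023,0],[0.023,-0.023,0],[0.023,-0.023,0],[0.023,-0.023,0],[0.023,-0.023,0],[0.023,-0.023,0],[0.023,-0.023,0],[0.023,-0.023,0],[0.023,-0.023,0],[0.023,-0.023,0],[0.023,-0.023,0],[0,0,0],[0,0,0]],"yaw":[-5,-5,-5,-5,-5,-5,-5,-5,-5,-5,-5,-5,-5,-5,-5,-5,-5,-5,-4,0],"jaw":[0,0,0,0,0,0,0,0,0,0,0,0,0,0,0,0,0,0,0,0]}'
python3 - <<'E'
from h import *
from scipy.spatial.transform import Rotation as R
o=manip.get_obs();print(o['position'],R.from_quat(o['ee_rot']).as_matrix().round(3),o['joint_pos'].round(2))
for c,p in look(['wrist','top','side'],['lever_ball','jar_knob','front','disc_top']):
    if c=='wrist': save(p,'w1.png'); print(p['hand_eye'])
E
```

```text
clock: 2.77
position: [0.5659, 0.1905, 0.2312]
ee_rot: [0.811, 0.585, -0.0, 0.0]
ft_force: [-0.5, 1.0, 0.3]
grip_width: 1.001
grasp_force: 0.0
[0.56591398 0.19050716 0.23122438] [[ 0.315  0.949  0.   ]
 [ 0.949 -0.315 -0.001]
 [-0.001  0.001 -1.   ]] [-0.79  0.28  0.47  1.56 -0.13  1.33 -0.62]
wrist lever_ball [0.6194 0.1525 0.1282] 0.62
wrist front [0.4969 0.048  0.1387] 0.79
wrist disc_top [0.5754 0.0228 0.0486] 0.79
[[-3.24602310e-05  9.54734358e-01  2.97459753e-01  7.71024306e-02]
 [ 9.99999951e-01 -6.19859625e-05  3.08076493e-04 -9.56276558e-04]
 [ 3.12569542e-04  2.97459748e-01 -9.54734309e-01 -1.43244070e-01]
 [ 0.00000000e+00  0.00000000e+00  0.00000000e+00  1.00000000e+00]]
top lever_ball [0.6144 0.1509 0.1284] 0.58
top jar_knob [ 0.5468 -0.0631  0.1378] 0.85
top front [0.4931 0.0467 0.1413] 0.82
top disc_top [0.5747 0.0208 0.048 ] 0.92
top disc_top [0.6144 0.1533 0.1285] 0.49
side lever_ball [0.6151 0.1517 0.1278] 0.58
side lever_ball [ 0.5481 -0.064   0.1415] 0.33
side jar_knob [ 0.5501 -0.0605  0.1474] 0.96
side front [0.4942 0.0512 0.1391] 0.94
side disc_top [0.5783 0.0184 0.0514] 0.61
```

View pics/w1.png

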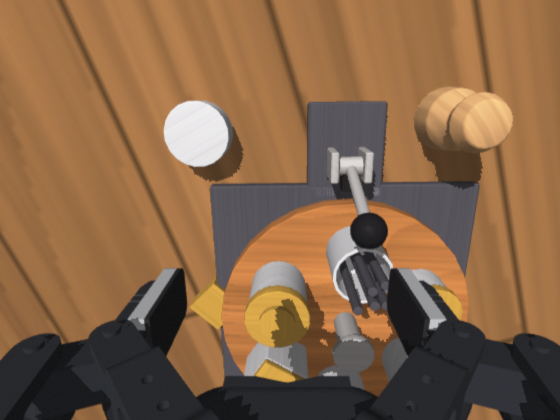

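Ball at pixel (369,231), with the punches just below it and the space on both its x sides free. I'll move over it, check once more, then descend.

```bash
python3 -m jog '{"offset":[[0.017,-0.012,0],[0.017,-0.012,0],[0.017,-0.012,0],[0,0,-0.02],[0,0,0],[0,0,0]],"yaw":[0,0,0,0,0,0],"jaw":[0.45,0.45,0.45,0.45,0.45,0.45]}' 30
python3 - <<'E'
from h import *
from scipy.spatial.transform import Rotation as R
o=manip.get_obs();p=manip.camera('wrist')
save(p,'w2.png')
T=np.eye(4);T[:3,:3]=R.from_quat(o['ee_rot']).as_matrix();T[:3,3]=o['position']
C=T@p['hand_eye'];K=p['camera_matrix']
print({k:p[k] for k in p if k not in('frame','hand_eye')})
for m in manip.masks_of(p,'lever_ball')[:1]:
    g=(m['region']&(p['frame'].max(2)<70)).astype(np.uint8); g=cv2.morphologyEx(g,cv2.MORPH_OPEN,np.ones((9,9)))
    v,u=np.nonzero(g); u,v=(u.min()+u.max())/2,(v.min()+v.max())/2
    d=C[:3,:3]@np.array([(u-K[0,2])/K[0,0],-(v-K[1,2])/K[1,1],-1]); e=C[:3,3]
    print(u,v,g.sum(),e+d*(.129-e[2])/d[2])
print(manip.tip_of(p,'lever_ball'))
E
```

```text
clock: 4.02
position: [0.6151, 0.1567, 0.2104]
ee_rot: [0.809, 0.588, -0.001, -0.0]
ft_force: [-0.0, 0.2, 0.0]
grip_width: 0.548
grasp_force: 0.0
{'camera_matrix': array([[346.35578385,   0.        , 286.57203111],
       [  0.        , 346.35578385, 206.19816518],
       [  0.        ,   0.        ,   1.        ]]), 'shot': 6}
294.0 219.0 1237 [0.61810715 0.15340424 0.129     ]
[{'at': [0.6192, 0.1507, 0.1303], 'score': 0.63}]
```

View pics/w2.png

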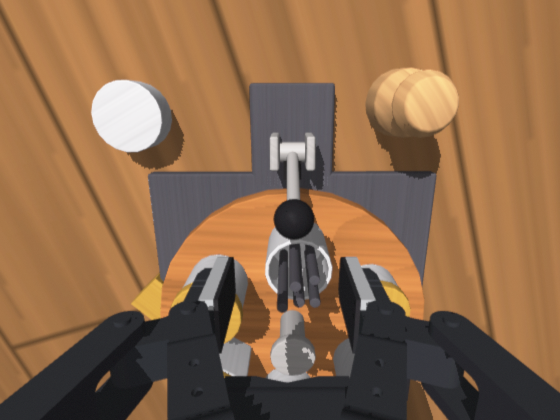

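Ball at (294,219), between the fingers and clear of the punches; ray fix (0.618, 0.153). Descending and gripping.

```bash
python3 -m jog '{"offset":[[0.002,-0.001,-0.02],[0,0,-0.02],[0,0,-0.02],[0,0,-0.02],[0,0,-0.02],[0,0,0],[0,0,0],[0,0,0],[0,0,0],[0,0,0],[0,0,0]],"yaw":[0,0,0,0,0,0,0,0,0,0,0],"jaw":[0.45,0.45,0.45,0.45,0.45,0.45,0.8,1,1,1,1]}' 30
```

```text
clock: 5.08
position: [0.6194, 0.1556, 0.1132]
ee_rot: [0.809, 0.588, 0.002, 0.001]
ft_force: [6.8, -0.8, -7.2]
grip_width: 0.304
grasp_force: 30.1
```

```bash
python3 -m jog '{"offset":[[0.004,0.013,0.004],[0.0045,0.0135,0.002],[0.0045,0.0135,0],[0.0045,0.0135,-0.0025],[0.004,0.013,-0.0045],[0.004,0.012,-0.0065],[0.0025,0.0075,-0.0055],[0.0015,0.005,-0.004],[0,0,0],[0,0,0]],"yaw":[0,0,0,0,0,0,0,0,0,0],"jaw":[1,1,1,1,1,1,1,1,1,1]}' 30
python3 - <<'E'
from h import *
for _ in look(['side','top'],['lever_ball','jar_knob']): pass
E
```

```text
clock: 5.92
position: [0.6493, 0.2484, 0.0952]
ee_rot: [0.808, 0.588, 0.002, 0.001]
ft_force: [7.0, 0.8, 3.8]
grip_width: 0.304
grasp_force: 32.3
side lever_ball [0.6482 0.2426 0.1114] 0.49
side jar_knob [ 0.5504 -0.0654  0.1432] 0.62
top lever_ball [0.6446 0.239  0.1142] 0.58
top jar_knob [ 0.5436 -0.0597  0.1388] 0.89
top jar_knob [0.6431 0.2376 0.1153] 0.23
```

```bash
python3 -m jog '{"offset":[[0,0,0],[0,0,0],[0,0,0.015],[0,0,0.03],[0,0,0.04],[0,0,0.04],[-0.01,-0.03,0],[-0.01,-0.03,0],[-0.01,-0.03,0],[-0.01,-0.03,0],[-0.01,-0.03,0],[-0.01,-0.03,0],[-0.01,-0.03,0],[-0.01,-0.03,0],[-0.01,-0.03,0],[-0.01,-0.03,0],[0,0,0],[0,0,0]],"yaw":[0,0,0,0,0,0,0,0,0,0,0,0,0,0,0,0,0,0],"jaw":[0.45,0.45,0.45,0.45,0.45,0.45,0.45,0.45,0.45,0.45,0.45,0.45,0.45,0.45,0.45,0.45,0.45,0.45]}' 30
python3 - <<'E'
from h import *
from scipy.spatial.transform import Rotation as R
o=manip.get_obs()
for c,p in look(['wrist','side','top'],['lever_ball','jar_knob','disc_top','front']):
    if c=='wrist':
        save(p,'w3.png')
        T=np.eye(4);T[:3,:3]=R.from_quat(o['ee_rot']).as_matrix();T[:3,3]=o['position'];np.save('C.npy',T@p['hand_eye'])
E
```

```text
clock: 7.72
position: [0.5467, -0.0547, 0.2194]
ee_rot: [0.81, 0.587, 0.0, -0.0]
ft_force: [0.2, 0.8, -1.3]
grip_width: 0.549
grasp_force: 0.0
wrist jar_knob [ 0.5519 -0.0609  0.1368] 0.8
wrist front [0.4942 0.0504 0.139 ] 0.98
side jar_knob [ 0.5486 -0.0598  0.1416] 0.62
side disc_top [0.574  0.0202 0.0534] 0.8
side front [0.4909 0.0487 0.1416] 0.89
top lever_ball [0.6469 0.2466 0.109 ] 0.8
top jar_knob [ 0.5455 -0.0589  0.1377] 0.88
top disc_top [0.5734 0.0183 0.0473] 0.74
top disc_top [ 0.5451  0.479  -0.0012] 0.3
```

View pics/w3.png

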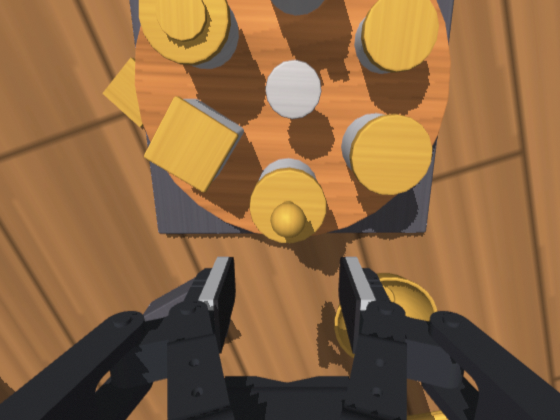

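Knob at (288,219), centred between the fingers (columns 232–342), with the neighbouring lids well outside them. The lever reads as off (ball z 0.109).

```bash
python3 - <<'E'
import numpy as np
C=np.load('C.npy');e=C[:3,3]
d=C[:3,:3]@np.array([(288-286.57)/346.36,-(219-206.2)/346.36,-1]);k=e+d*(.139-e[2])/d[2]
print('ray knob',k)
K=np.mean([k[:2],[.547,-.061],[.5519,-.0609],[.5486,-.0598],[.5455,-.0589]],0)
A=np.mean([[.5758,.0213],[.5757,.0188],[.5754,.0228],[.5747,.0208],[.5783,.0184],[.574,.0202],[.5734,.0183]],0)
F=np.mean([[.4939,.0454],[.4939,.0497],[.4969,.048],[.4931,.0467],[.4942,.0512],[.4942,.0504],[.4909,.0487]],0)
print(K,A,F,np.hypot(*(K-A)),np.hypot(*(F-A)))
a=np.arctan2(*(K-A)[::-1])+2*np.pi; b=np.arctan2(*(F-A)[::-1]); print(np.degrees([a,b]))
P=A+.085*np.stack([np.cos(t:=np.linspace(a,b,19)),np.sin(t)],1)
print(np.round(np.diff(P,axis=0)*1000,1).tolist(),P[-1])
E
```

```text
ray knob [ 0.54610612 -0.05628923  0.139     ]
[ 0.54782122 -0.05937785] [0.57532857 0.02008571] [0.49387143 0.04858571] 0.08408990243692997 0.08629899259231817
[250.90603797 160.71622026]
[[-6.9, 2.7], [-6.6, 3.3], [-6.3, 3.9], [-6.0, 4.4], [-5.6, 4.9], [-5.1, 5.4], [-4.6, 5.8], [-4.1, 6.2], [-3.5, 6.5], [-2.9, 6.8], [-2.3, 7.1], [-1.7, 7.2], [-1.1, 7.4], [-0.4, 7.4], [0.2, 7.4], [0.9, 7.4], [1.5, 7.3], [2.1, 7.1]] [0.49509754 0.04815673]
```

```bash
python3 -m jog '{"offset":[[0.001,-0.0045,-0.02],[0,0,-0.02],[0,0,-0.02],[0,0,-0.02],[0,0,-0.016],[0,0,0],[0,0,0],[0,0,0],[0,0,0],[0,0,0],[0,0,0]],"yaw":[0,0,0,0,0,0,0,0,0,0,0],"jaw":[0.45,0.45,0.45,0.45,0.45,0.45,0.8,1,1,1,1]}' 30
```

```text
clock: 9.38
position: [0.549, -0.0582, 0.1244]
ee_rot: [0.809, 0.588, 0.001, 0.001]
ft_force: [-1.7, -1.0, 4.7]
grip_width: 0.258
grasp_force: 29.8
```

Gripping the ball (22 mm opening). Leading it clockwise to the front.

```bash
python3 -m jog '{"offset":[[-0.003,0.001,0],[-0.004,0.0017,0],[-0.0066,0.0033,0],[-0.0063,0.0039,0],[-0.006,0.0044,0],[-0.0056,0.0049,0],[-0.0051,0.0054,0],[-0.0046,0.0058,0],[-0.0041,0.0062,0],[-0.0035,0.0065,0],[0,0,0],[0,0,0]],"yaw":[0,0,0,0,0,0,0,0,0,0,0,0],"jaw":[1,1,1,1,1,1,1,1,1,1,1,1]}' 30
python3 - <<'E'
from h import *
for _ in look(['side','top'],['lever_ball','jar_knob']): pass
E
```

```text
clock: 10.38
position: [0.4992, -0.0138, 0.1238]
ee_rot: [0.808, 0.589, 0.0, -0.0]
ft_force: [-1.6, -2.2, 10.1]
grip_width: 0.259
grasp_force: 30.6
side lever_ball [0.6464 0.2455 0.1119] 0.72
side jar_knob [ 0.502  -0.0147  0.1383] 0.94
top lever_ball [0.646  0.2437 0.1106] 0.8
top jar_knob [ 0.4996 -0.0145  0.1394] 0.63
```

```bash
python3 -m jog '{"offset":[[-0.0015,0.0034,0],[-0.0014,0.0034,0],[-0.0023,0.0071,0],[-0.0017,0.0072,0],[-0.0011,0.0074,0],[-0.0004,0.0074,0],[0.0002,0.0074,0],[0.0009,0.0074,0],[0.001,0.005,0],[0.0015,0.004,0],[0.001,0.002,0],[0,0,0],[0,0,0],[0,0,0],[0,0,0]],"yaw":[0,0,0,0,0,0,0,0,0,0,0,0,0,0,0],"jaw":[1,1,1,1,1,1,1,1,1,1,1,1,1,1,1]}' 30
python3 - <<'E'
from h import *
for c,p in look(['side','top','wrist'],['lever_ball','jar_knob','front']):
  save(p,c+'4.png')
  if c=='top': cv2.imwrite('pics/top4c.png',cv2.resize(cv2.cvtColor(p['frame'][130:290,180:390],cv2.COLOR_RGB2BGR),None,fx=3,fy=3))
E
```

```text
clock: 11.93
position: [0.4958, 0.0479, 0.1236]
ee_rot: [0.808, 0.589, 0.0, -0.0]
ft_force: [2.4, 0.4, 5.4]
grip_width: 0.256
grasp_force: 30.5
side lever_ball [0.6495 0.2448 0.1101] 0.75
side lever_ball [0.5749 0.0196 0.0049] 0.53
side jar_knob [0.4993 0.04   0.1417] 0.8
side jar_knob [0.4959 0.2612 0.0022] 0.41
side front [0.4952 0.0503 0.1376] 0.69
top lever_ball [0.6436 0.2449 0.1106] 0.67
top front [ 0.4958  0.2569 -0.0033] 0.18
top front [ 0.3814 -0.1757 -0.0018] 0.17
wrist jar_knob [0.4944 0.0416 0.1359] 0.88
wrist front [0.4931 0.0473 0.1398] 0.95
```

View pics/top4c.png

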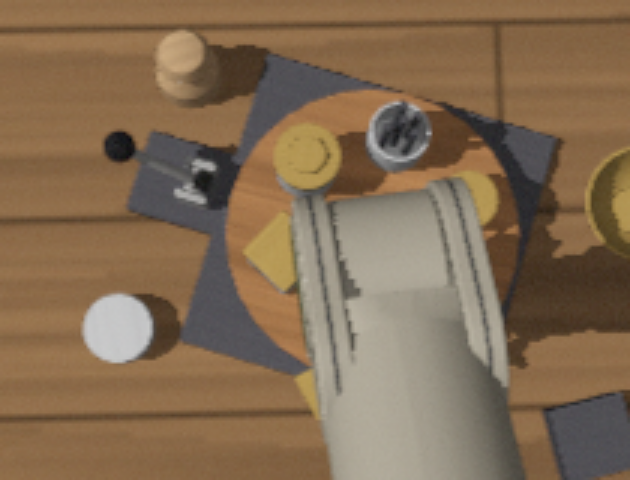

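View pics/wrist4.png

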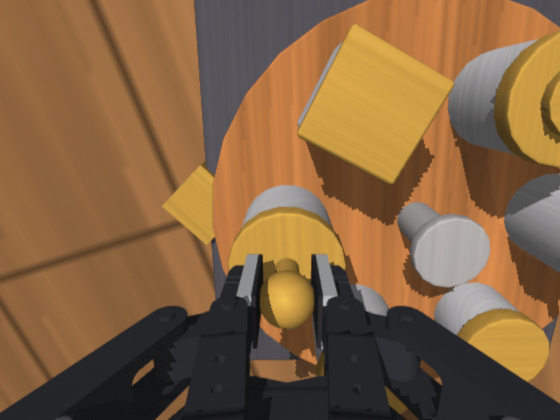

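The wrist view shows the knob at (287,300) between the pads, and the pointer tip at (163,207). The networks put the knob a few mm short of front. I'll check with rays against the pointer.

```bash
python3 - <<'E'
from h import *
from scipy.spatial.transform import Rotation as R
o=manip.get_obs();p=manip.camera('wrist');K=p['camera_matrix']
T=np.eye(4);T[:3,:3]=R.from_quat(o['ee_rot']).as_matrix();T[:3,3]=o['position'];C=T@p['hand_eye'];e=C[:3,3]
def ray(u,v,z):
    d=C[:3,:3]@np.array([(u-K[0,2])/K[0,0],-(v-K[1,2])/K[1,1],-1]);return (e+d*(z-e[2])/d[2])[:2]
k=ray(287,300,.139);t=ray(163,207,.02);lid=ray(287,262,.112);A=np.array([.5753,.0201])
print('tcp',o['position'],'knob',k,'lid',lid,'tip',t,'tip r',np.hypot(*(t-A)))
for q in (k,lid,t): print(np.degrees(np.arctan2(*(q-A)[::-1])))
u=(t-A)/np.hypot(*(t-A));print('front',A+.085*u)
for n in ('jar_knob','front'):print(n,manip.tip_of(p,n)[0])
E
```

```text
tcp [0.49576313 0.04789207 0.1235513 ] knob [0.49370488 0.04415954] lid [0.49504204 0.0482186 ] tip [0.40686902 0.07626953] tip r 0.17755002546917212
163.57105895352734
160.69195108083545
161.5571308057639
front [0.49466564 0.04699051]
jar_knob {'at': [0.4978, 0.0394, 0.1345], 'score': 0.91}Traceback (most recent call last):
  File "<stdin>", line 11, in <module>
IndexError: list index out of range
```

Knob is about 5 mm short, so I'll nudge it on slowly and re-measure.

```bash
python3 -m jog '{"offset":[[0.0005,0.0015,0],[0.0005,0.0015,0],[0.0005,0.0015,0],[0,0,0],[0,0,0],[0,0,0],[0,0,0]],"yaw":[0,0,0,0,0,0,0],"jaw":[1,1,1,1,1,1,1]}' 30
python3 - <<'E'
from h import *
for i in range(3):
  for c,p in look(['side','wrist'],['jar_knob','front']): save(p,c+'5.png')
E
```

```text
clock: 13.27
position: [0.497, 0.0521, 0.1235]
ee_rot: [0.809, 0.588, 0.0, -0.0]
ft_force: [0.2, -0.3, 5.5]
grip_width: 0.254
grasp_force: 30.5
side jar_knob [0.4997 0.0431 0.139 ] 0.6
side front [0.4958 0.0507 0.1416] 0.6
wrist jar_knob [0.4962 0.048  0.1382] 0.77
wrist front [0.4953 0.0518 0.1427] 0.58
side jar_knob [0.5    0.0456 0.1407] 0.93
side front [0.4971 0.0534 0.1383] 0.73
wrist jar_knob [0.5006 0.0466 0.1361] 0.79
wrist front [0.4959 0.0453 0.144 ] 0.83
side jar_knob [0.4984 0.0434 0.1431] 0.78
side front [0.4959 0.0496 0.1417] 0.76
side front [0.645  0.2463 0.1077] 0.7
wrist jar_knob [0.4996 0.0465 0.1376] 0.85
wrist front [0.4976 0.0492 0.1432] 0.63
```

View pics/wrist5.png

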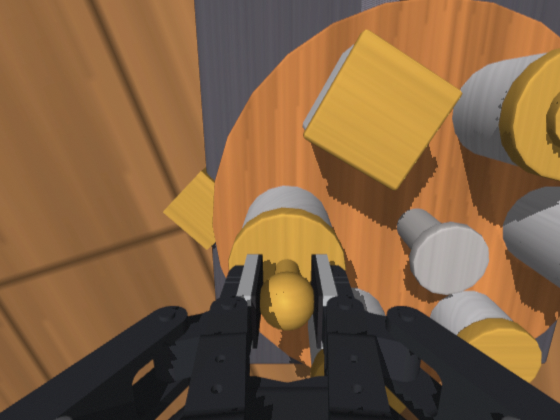

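The knob (287,300) is held between the pads. It measures about 3 mm from the front point on average, well inside the 12 mm limit. The lever is off, the carousel is still and the grip is 30 N, so I'm handing in.

```bash
python3 -c "
from workcell import manip
print(manip.hand_in())"
```

```text
the job is handed in; nothing more can be done
None
```

I flipped the brake lever to off and turned the carousel until the knobbed jar was about 3–5 mm from the front point by camera (12 mm allowed); I handed it in at about 14 s, still gripping the knob with 30 N, and no verdict came back.

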